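# Turn the seasoning row round for the cook opposite

## Robot

A 6-joint arm with a two-finger parallel gripper is mounted at the origin on the work surface. World frame = base frame: x ahead of the robot, y to its left, z up, the work surface at z = 0. Lengths are in mm, angles in rad, forces in N, time in s.
With the tool pointing down it reaches from about 375 to 925 mm from the base axis. Payload 5.7 kg.
Tool frame: the origin (TCP) lies midway between the tips of the shut fingers; the grasp point (between the pads) lies 19 mm behind it (arm.grasp_offset is the distance from the TCP to the grasp point, in mm); z points along the fingers, y is the line along which they close (so a half turn about z gives the same grasp; the last joint's range is limited). The gripper opens to 88 mm and grips with 3 to 60 N. Pads are 20 mm wide; open, the fingers measure 115 mm over their backs; the gripper's body (75 mm by 178 mm) begins 61 mm behind the grasp point.
Start: joints at [-1.275, 0.359, 1.51, -0, 1.272, -0.115], TCP at [239.587, -550.055, 222.623] pointing down, gripper open.
Joint ranges: [-2.97, 2.97], [-1.01, 2.36], [0.21, 2.38], [-0.96, 4.11], [0.2, 2.71], [-2.98, 2.98]. Speed limits (rad/s): [2.39, 2.39, 3.14, 3.14, 3.14, 3.14].

## Interface

Orientations are given as a unit quaternion [w, x, y, z].
In Python, from plant import arm gives the robot as it stands.
- The arm moves only by the shell command python3 -m handwheel 'ROWS' [FORCE]. ROWS is JSON, one flat list of numbers, 5 for each row, row after row: the finger opening in mm, from 0 to 87.8, then the shift along the tool's x, y, z in mm, then the turn about the tool's z in degrees. A call has 1 to 12 rows; each row is the pose to reach, as a shift and turn from the pose commanded when the call began, along the tool's axes at that moment; what a row does not reach only later rows make up. A row lasts 1/10 s, in which the tool goes at most 50 mm and 8.59 degrees, less where a joint would pass 70% of its speed; a pose out of reach is approached as far as the arm can. A call with a gripper value outside its range is refused whole. The fingers move at their own pace and stop on an object; FORCE is the grip in N (left out, the last holds). Time passes only in rows, so rows that repeat a pose let the fingers close. It gives the time, the measured TCP pose, the force, the opening and the grip force at its end, in the units of the state.
- arm.get_state(): the state, without advancing time (a new reading comes with each control period).
- arm.grab_frame(name): name is "side" or "top" or "wrist"; returns a dict with "frame" (480x640x3 uint8, red, green, blue), "fx", "fy", "cx", "cy" (pixels), "eye" and "attitude" of the camera in the world. Camera axes: x right, y down, z forward; pixel columns grow to the right and rows downward; lengths in mm; the calibration is good to about 2 mm. A picture is of the moment at which its call begins. There is no depth.
- arm.sign_off(): hands the job in; it is judged then, once.
The state is a dict: "time": time; "joint_pos": joint angles; "joint_vel": joint speeds; "joint_torque": joint torques, N m; "position": TCP position; "orientation": TCP orientation; "force": force on the tool from outside, world axes, zero at the start; "torque": the same for the moment, N m; "gripper_width": finger opening in mm; "finger_force": force on a finger pad.
Only numpy, scipy, OpenCV 4.12 (cv2) and the standard library are available. Lean on these libraries where they do the work, as an engineer would, in place of code of your own. Each camera call takes 0.05 s, during which the arm holds its last target. There are 200 camera calls.

## Task

Move the four seasoning pots from their full rack into the empty rack on the other side of the chopping board, one pot to a bay and in reverse order, so that the cook working opposite has them in the same sequence: the pot now nearest you goes into the far end bay of the empty rack, the next one into the bay before it, and so on until the farthest one stands in the bay nearest you. Keep the pots upright and set each one down on its bay floor instead of dropping it.

Things in the scene. Friction and masses are not known exactly. Their poses are not given: they have to be found in the camera images.
- dredger_mid (a point): steel flour dredger: plain metal cylinder 48 mm in diameter with a sloping perforated top, 78 mm high; sides straight up to 62 mm. Loose, 0.13 to 0.34 kg, round (any grasp yaw will do). This point lies on its axis, half-way up its full height (39 mm above its underside); z is up.
- jar_mid (a point): squat amber glass jar with a dark steel lid: straight cylinder 52 mm in diameter (lid 53 mm), 66 mm high. Loose, 0.13 to 0.34 kg, round (any grasp yaw will do). This point lies on its axis, half-way up its full height (33 mm above its underside); z is up.
- mill_mid (a point): dark wooden pepper mill, 76 mm high: foot 52 mm in diameter, a straight waist 38 mm in diameter from 22 to 56 mm up, head 46 mm in diameter. Loose, 0.13 to 0.34 kg, round (any grasp yaw will do). This point lies on its axis, half-way up its full height (38 mm above its underside); z is up.
- crock_mid (a point): white ceramic salt crock: straight cylinder 52 mm in diameter and 54 mm high, with a wooden lid and small knob (18 mm) on top, 72 mm high in all. Loose, 0.13 to 0.34 kg, round (any grasp yaw will do). This point lies on its axis, half-way up its full height (36 mm above its underside); z is up.
- coaster_dredger: thin round cork coaster, 62 mm in diameter and 3 mm thick, fixed in a bay of the full rack; the dredger stands on it (within about 3 mm of its centre) at the start. Origin: centre of its underside.
- coaster_jar: thin round cork coaster, 62 mm in diameter and 3 mm thick, fixed in a bay of the full rack; the jar stands on it (within about 3 mm of its centre) at the start. Origin: centre of its underside.
- coaster_mill: thin round cork coaster, 62 mm in diameter and 3 mm thick, fixed in a bay of the full rack; the mill stands on it (within about 3 mm of its centre) at the start. Origin: centre of its underside.
- coaster_crock: thin round cork coaster, 62 mm in diameter and 3 mm thick, fixed in a bay of the full rack; the crock stands on it (within about 3 mm of its centre) at the start. Origin: centre of its underside.
- rack_full: Rack holding the four pots at the start, left or right of the board, any order; coaster tops 9 mm above the table. Fixed wooden tray 294 x 92 mm, side lips 14 mm high, a row of four bays (69 x 84 mm inside) split by 3 mm strips 18 mm high. Bay centres: x = -108, -36, 36, 108 mm, y = 0; its x runs along the row, away from the robot (turned up to 0.25 rad). Origin: centre of underside, on the table.
- rack_empty: Rack that is empty at the start, on the other side of the board; bay floors 9 mm above the table. Fixed wooden tray 294 x 92 mm, side lips 14 mm high, a row of four bays (69 x 84 mm inside) split by 3 mm strips 18 mm high. Bay centres: x = -108, -36, 36, 108 mm, y = 0; its x runs along the row, away from the robot (turned up to 0.25 rad). Origin: centre of underside, on the table.
Not all that is in view belongs to the job. Leave any purple look-alike of the part that bears mill_mid alone.

How it is judged (in metres and radians):
At the end, for the whole second after the job is handed in: Each pot is upright (0.1 rad), at rest and released on a bay floor of the formerly empty rack; the pot from bay k counted from the near end is in bay k counted from the far end, its centre within 16 mm of the bay centre along the row, 22 mm across and 6 mm in height (((x of coaster_dredger in the frame of rack_full between -0.138 and -0.078 m and x of dredger_mid in the frame of rack_empty between 0.092 and 0.124 m) or (x of coaster_dredger in the frame of rack_full between -0.066 and -0.006 m and x of dredger_mid in the frame of rack_empty between 0.02 and 0.052 m) or (x of coaster_dredger in the frame of rack_full between 0.006 and 0.066 m and x of dredger_mid in the frame of rack_empty between -0.052 and -0.02 m) or (x of coaster_dredger in the frame of rack_full between 0.078 and 0.138 m and x of dredger_mid in the frame of rack_empty between -0.124 and -0.092 m)) and y of dredger_mid in the frame of rack_empty between -0.022 and 0.022 m and z of dredger_mid in the frame of rack_empty between 0.042 and 0.054 m and angle between each of dredger_mid, jar_mid, mill_mid, crock_mid's own z axis and vertical below 0.1 rad and linear speed of each of dredger, jar, mill, crock below 0.02 m/s and angular speed of each of dredger, jar, mill, crock below 0.3 rad/s and ((x of coaster_jar in the frame of rack_full between -0.138 and -0.078 m and x of jar_mid in the frame of rack_empty between 0.092 and 0.124 m) or (x of coaster_jar in the frame of rack_full between -0.066 and -0.006 m and x of jar_mid in the frame of rack_empty between 0.02 and 0.052 m) or (x of coaster_jar in the frame of rack_full between 0.006 and 0.066 m and x of jar_mid in the frame of rack_empty between -0.052 and -0.02 m) or (x of coaster_jar in the frame of rack_full between 0.078 and 0.138 m and x of jar_mid in the frame of rack_empty between -0.124 and -0.092 m)) and y of jar_mid in the frame of rack_empty between -0.022 and 0.022 m and z of jar_mid in the frame of rack_empty between 0.036 and 0.048 m and ((x of coaster_mill in the frame of rack_full between -0.138 and -0.078 m and x of mill_mid in the frame of rack_empty between 0.092 and 0.124 m) or (x of coaster_mill in the frame of rack_full between -0.066 and -0.006 m and x of mill_mid in the frame of rack_empty between 0.02 and 0.052 m) or (x of coaster_mill in the frame of rack_full between 0.006 and 0.066 m and x of mill_mid in the frame of rack_empty between -0.052 and -0.02 m) or (x of coaster_mill in the frame of rack_full between 0.078 and 0.138 m and x of mill_mid in the frame of rack_empty between -0.124 and -0.092 m)) and y of mill_mid in the frame of rack_empty between -0.022 and 0.022 m and z of mill_mid in the frame of rack_empty between 0.041 and 0.053 m and ((x of coaster_crock in the frame of rack_full between -0.138 and -0.078 m and x of crock_mid in the frame of rack_empty between 0.092 and 0.124 m) or (x of coaster_crock in the frame of rack_full between -0.066 and -0.006 m and x of crock_mid in the frame of rack_empty between 0.02 and 0.052 m) or (x of coaster_crock in the frame of rack_full between 0.006 and 0.066 m and x of crock_mid in the frame of rack_empty between -0.052 and -0.02 m) or (x of coaster_crock in the frame of rack_full between 0.078 and 0.138 m and x of crock_mid in the frame of rack_empty between -0.124 and -0.092 m)) and y of crock_mid in the frame of rack_empty between -0.022 and 0.022 m and z of crock_mid in the frame of rack_empty between 0.039 and 0.051 m); the robot touches nothing.
It fails at once if a pot was tipped over (angle between any of dredger_mid, jar_mid, mill_mid, crock_mid's own z axis and vertical above 0.6 rad).
It fails at once if a pot was dropped from more than about 30 mm ((contact force between dredger and anything else below 0.01 N and height (world z) of dredger_mid above 0.078 m) or (contact force between jar and anything else below 0.01 N and height (world z) of jar_mid above 0.072 m) or (contact force between mill and anything else below 0.01 N and height (world z) of mill_mid above 0.077 m) or (contact force between crock and anything else below 0.01 N and height (world z) of crock_mid above 0.075 m)).
It also fails if it takes over 107 s, if anything falls off the work surface, if the arm or the gripper's body presses on something with over 40 N, if the wrist force passes 120 N, or if a joint passes its speed limit or range.

## Working session

There is one attempt and no reset: what is moved stays moved. The work goes in short steps, Python scripts to look and compute and a shell command to move; the robot and the scene stay as the last step left them, time stands still between calls to the robot, and variables do not carry over. Pictures are saved under pics/ and viewed, at most 14 in all, crops included, and the job is handed in when it is done.

```bash
mkdir -p pics; ls
python3 - <<'E'
from plant import arm
import cv2
for n in("top","side"):
    f=arm.grab_frame(n); cv2.imwrite(f"pics/{n}0.png",f["frame"][:,:,::-1])
    print(n,{k:v for k,v in f.items() if k!="frame"})
s=arm.get_state();print(s)
E
```

```text
pics
top {'fx': 583.5634385654399, 'fy': 583.5634385654399, 'cx': 314.36622508252407, 'cy': 237.56180250287377, 'eye': array([371.60929244, -27.91947265, 981.64086788]), 'attitude': array([-0.03698966,  0.71589054, -0.69526036,  0.05239784])}
side {'fx': 569.8938357484146, 'fy': 569.8938357484146, 'cx': 313.94311154260924, 'cy': 233.90456425960036, 'eye': array([448.93443554, 787.20011524, 691.37234183]), 'attitude': array([ 0.01074479, -0.03913679,  0.89363292, -0.44695981])}
{'time': 0.1, 'joint_pos': array([-1.27506541e+00,  3.59423142e-01,  1.51134318e+00,  1.55767823e-05,
        1.27251102e+00, -1.15114566e-01]), 'joint_vel': array([ 0.00147077, -0.0011656 , -0.00402303, -0.00089749,  0.00138667,
       -0.00016293]), 'joint_torque': array([-1.19826924e-03, -5.16360784e+01, -2.71405900e+01,  6.74667978e-02,
        2.76190642e-02, -2.04968927e-05]), 'position': array([ 239.4331995 , -549.45809397,  221.89229627]), 'orientation': array([-8.39583418e-04,  9.78974962e-01,  2.03978710e-01, -6.85550493e-05]), 'force': array([-0.39078047,  0.21279283,  0.15928386]), 'torque': array([ 1.27715082e-02,  5.89747827e-03, -3.67631377e-05]), 'finger_force': 0.0, 'gripper_width': 87.84829534516679}
```

View pics/top0.png

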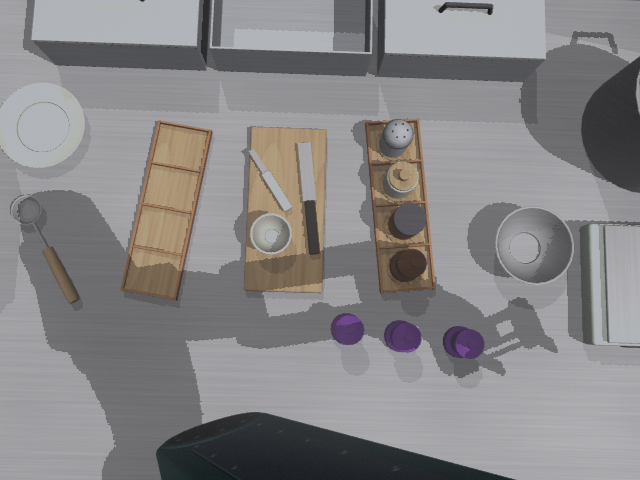

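View pics/side0.png

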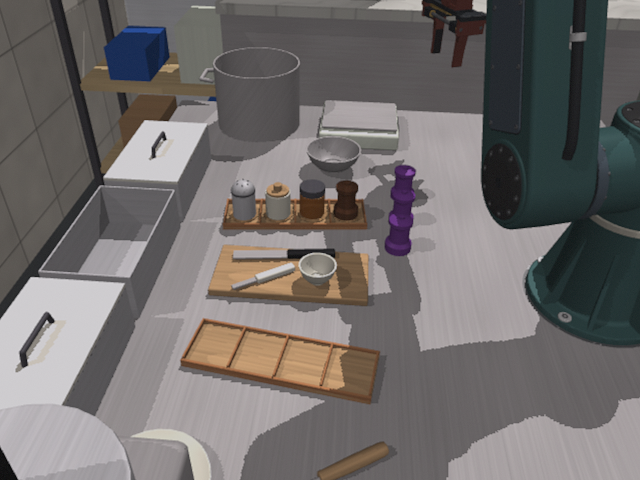

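Run:
```python
import cv2
f=cv2.imread("pics/top0.png")
a=cv2.resize(f[105:305,350:450],None,fx=3,fy=3,interpolation=cv2.INTER_CUBIC)
b=cv2.resize(f[105:305,115:220],None,fx=3,fy=3,interpolation=cv2.INTER_CUBIC)
cv2.imwrite("pics/crop.png",cv2.hconcat([b,a]))
```

```text
(no output)
```

View pics/crop.png

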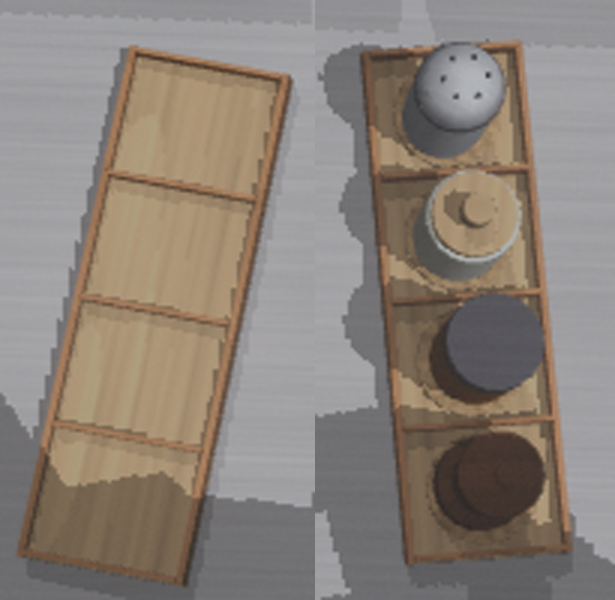

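Near to far in the full (right) rack: mill, jar, crock, dredger. The outer corners are readable in the crop: empty rack (128,46), (291,76), (185,584), (19,554); full rack (361,52), (521,42), (571,550), (407,563).

```bash
cat > h.py <<'E'
import numpy as np
from scipy.spatial.transform import Rotation as R
def rot(q): return R.from_quat([q[1],q[2],q[3],q[0]]).as_matrix()
def ground(f,px,z):
    d=rot(f["attitude"])@np.array([(px[0]-f["cx"])/f["fx"],(px[1]-f["cy"])/f["fy"],1])
    return f["eye"]+d*(z-f["eye"][2])/d[2]
E
python3 - <<'E'
from h import *
from plant import arm
f=arm.grab_frame("top")
M=np.array([[147,46],[147,-46],[-147,-46],[-147,46.]])
def fit(C,ox,n):
    P=np.array([ground(f,(c[0]/3+ox,c[1]/3+105),14)[:2] for c in C])
    print(n,P.round(0).tolist(),[np.linalg.norm(P[i]-P[i-1]).round(1) for i in range(4)])
    c=P.mean(0);a=np.angle(((M[:,0]-1j*M[:,1])*((P-c)[:,0]+1j*(P-c)[:,1])).sum())
    u=np.array([np.cos(a),np.sin(a)])
    print(c,a,[(c+k*u).round(1).tolist() for k in(-108,-36,36,108)]); return u
fit([(128,46),(291,76),(185,584),(19,554)],115,"empty")
fit([(46,52),(206,42),(256,550),(92,563)],350,"full")
for n,p,z in(("mill",(186,474),85),("jar",(179,343),75),("crock",(158,215),69),("dredger",(145,87),80)):
    print(n,ground(f,(p[0]/3+350,p[1]/3+105),z).round(1))
s=arm.get_state();T=rot(s["orientation"]);print(T.round(3),np.arctan2(T[1,0],T[0,0]))
E
```

```text
empty [[688.0, 225.0], [674.0, 132.0], [385.0, 176.0], [399.0, 267.0]] [np.float64(292.0), np.float64(94.2), np.float64(291.7), np.float64(92.2)]
[536.60461626 200.01798742] -0.1466572686082328 [[429.8, 215.8], [501.0, 205.3], [572.2, 194.8], [643.4, 184.2]]
full [[697.0, -129.0], [706.0, -221.0], [416.0, -251.0], [406.0, -160.0]] [np.float64(292.4), np.float64(92.5), np.float64(291.8), np.float64(91.5)]
[ 556.548607   -190.27611063] 0.10237045746055645 [[449.1, -201.3], [520.7, -194.0], [592.4, -186.6], [664.0, -179.2]]
mill [ 450.9 -198.    85. ]
jar [ 520.8 -195.7   75. ]
crock [ 590.7 -185.1   69. ]
dredger [ 657.6 -175.6   80. ]
[[ 0.917  0.399 -0.   ]
 [ 0.399 -0.917  0.001]
 [ 0.    -0.001 -1.   ]] 0.41072113720811065
```

```bash
python3 -m handwheel '[87,20,-14,0,1, 87,55,-39,5,3, 87,95,-68,15,6, 87,135,-96,25,8, 87,175,-125,35,10, 87,215,-153,45,12, 87,255,-182,55,14, 87,290,-207,62,16, 87,320,-228,70,17.7, 87,333,-237,72,17.7, 87,333,-237,72,17.7, 87,333,-237,72,17.7]' 30
python3 - <<'E'
from h import *
from plant import arm
import cv2
f=arm.grab_frame("wrist");cv2.imwrite("pics/w1.png",f["frame"][:,:,::-1])
s=arm.get_state();T=rot(s["orientation"]);print(s["position"],T.round(3),np.arctan2(T[1,0],T[0,0]))
print(f["eye"],rot(f["attitude"]).round(2))
E
```

```text
time: 1.35
position: [450.1, -199.9, 150.6]
orientation: [0.0, 0.999, 0.052, -0.0]
force: [-0.6, -0.1, -0.6]
gripper_width: 87.1
finger_force: 0.0
[ 450.03477376 -200.40660647  150.74356896] [[ 0.995  0.102 -0.   ]
 [ 0.102 -0.995 -0.   ]
 [-0.     0.    -1.   ]] 0.10205705164197716
[ 520.54173755 -192.9321557   312.05082656] [[ 0.1  -0.96 -0.26]
 [-0.99 -0.1  -0.03]
 [ 0.    0.26 -0.97]]
```

View pics/w1.png

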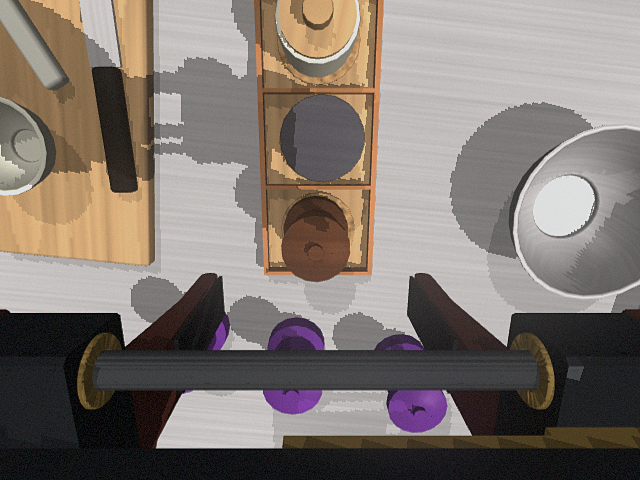

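The wrist view shows the mill head at (317,250), the jar lid at (322,138), and purple mills behind the fingers around (295,335)–(417,405). I'll check the positions.

Run:
```python
from h import *
from plant import arm
f=arm.grab_frame("wrist")
print("mill",ground(f,(317,250),85),"jar",ground(f,(322,138),75))
t=arm.grab_frame("top")
for p in((347,329),(403,336),(464,343)): print([ground(t,p,z).round(0) for z in (40,76)])
```

```text
mill [ 452.69969254 -201.62807976   85.        ] jar [ 521.62914253 -197.60773326   75.        ]
[array([ 346., -103.,   40.]), array([ 347., -100.,   76.])]
[array([ 337., -193.,   40.]), array([ 339., -187.,   76.])]
[array([ 329., -291.,   40.]), array([ 331., -281.,   76.])]
```

```bash
python3 -m handwheel '[87,1,0,20,0, 87,2,0,50,0, 87,2,0,80,0, 87,2,0,105,0, 87,2,0,118,0, 87,2,0,118,0, 30,2,0,118,0, 30,2,0,118,0, 30,2,0,118,0, 30,2,0,118,0, 30,2,0,118,0, 30,2,0,118,0]' 30
python3 -m handwheel '[30,0,0,0,0, 30,0,0,0,0]' 30
```

```text
time: 2.7
position: [452.4, -199.6, 33.0]
orientation: [0.0, 0.999, 0.051, 0.0]
force: [-1.1, 0.6, 3.7]
gripper_width: 45.0
finger_force: 30.0
time: 2.9
position: [452.4, -199.6, 33.0]
orientation: [0.0, 0.999, 0.051, 0.0]
force: [-0.1, 1.7, 5.6]
gripper_width: 45.1
finger_force: 30.0
```

```bash
python3 -m handwheel '[87,0,0,0,0, 87,0,0,0,0, 87,0,0,0,0, 87,0,0,-20,0, 87,0,0,-20,0, 87,0,0,-20,0, 30,0,0,-20,0, 30,0,0,-20,0, 30,0,0,-20,0, 30,0,0,-20,0, 30,0,0,-20,0, 30,0,0,-20,0]' 30
python3 -m handwheel '[30,0,0,0,0, 30,0,0,-3,0, 30,0,0,-8,0, 30,0,0,-12,0, 30,0,0,-12,0]' 30
python3 - <<'E'
from h import *
from plant import arm
import cv2
f=arm.grab_frame("side");cv2.imwrite("pics/s1.png",cv2.resize(f["frame"][130:260,200:460,::-1],None,fx=3,fy=3))
E
```

```text
time: 4.1
position: [452.2, -199.6, 52.6]
orientation: [-0.0, 0.999, 0.051, -0.0]
force: [0.5, -0.5, -1.2]
gripper_width: 45.1
finger_force: 30.0
time: 4.6
position: [452.7, -199.9, 65.4]
orientation: [0.0, 0.999, 0.051, 0.001]
force: [-0.6, -0.1, -1.1]
gripper_width: 44.9
finger_force: 30.0
```

View pics/s1.png

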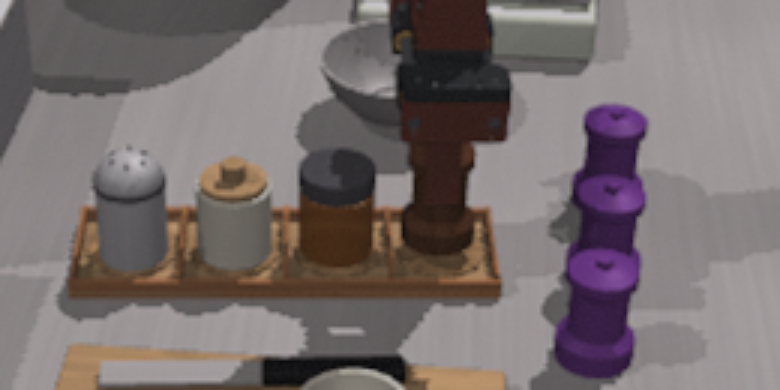

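Hard to tell whether the mill has left the floor. I'll raise it further and look again.

```bash
python3 -m handwheel '[30,0,0,-15,0, 30,0,0,-35,0, 30,0,0,-60,0, 30,0,0,-75,0, 30,0,0,-80,0, 30,0,0,-80,0, 30,0,0,-80,0]' 30
python3 - <<'E'
from h import *
from plant import arm
import cv2
f=arm.grab_frame("side");cv2.imwrite("pics/s2.png",cv2.resize(f["frame"][60:260,200:460,::-1],None,fx=3,fy=3))
E
```

```text
time: 5.35
position: [451.7, -199.2, 143.9]
orientation: [-0.0, 0.999, 0.051, -0.001]
force: [-0.6, 0.6, -1.5]
gripper_width: 45.2
finger_force: 30.0
```

View pics/s2.png

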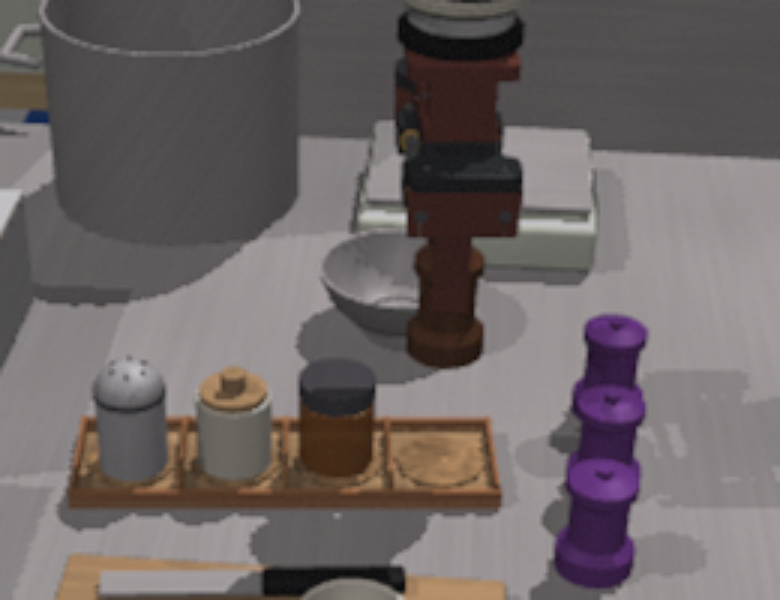

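The mill is lifted upright and its bay is clear. Next I carry it to the far bay of the empty rack.

```bash
python3 -m handwheel '[30,5,-7,0,0, 30,16,-25,0,1, 30,34,-54,0,2, 30,58,-92,0,4, 30,86,-135,0,6, 30,114,-180,0,8, 30,142,-224,0,9, 30,168,-266,0,11, 30,192,-304,0,12, 30,212,-334,0,13, 30,224,-354,0,14, 30,229.5,-362.5,0,14.3]' 30
python3 -m handwheel '[30,0,0,0,0, 30,0,0,0,0]' 30
python3 - <<'E'
from h import *
from plant import arm
import cv2
f=arm.grab_frame("wrist");cv2.imwrite("pics/w2.png",f["frame"][:,:,::-1])
s=arm.get_state();T=rot(s["orientation"]);print(s["position"],np.arctan2(T[1,0],T[0,0]))
# expected pixel of bay corners/ rack far edge corners at z14
A=rot(f["attitude"]);c=np.array([536.6,200.0]);a=-.1467
u=np.array([np.cos(a),np.sin(a)]);v=np.array([-u[1],u[0]])
for x,y in((147,46),(147,-46),(72,46),(72,-46)):
    p=A.T@(np.r_[c+x*u+y*v,14]-f["eye"]);print((x,y),(p[:2]/p[2]*f["fx"]+[f["cx"],f["cy"]]).round(0))
E
```

```text
time: 6.6
position: [643.8, 187.4, 143.5]
orientation: [-0.0, 0.997, -0.073, -0.001]
force: [-0.3, -0.2, -1.3]
gripper_width: 44.9
finger_force: 30.0
time: 6.8
position: [642.7, 183.5, 144.0]
orientation: [0.0, 0.997, -0.074, -0.001]
force: [-0.4, -0.5, -1.6]
gripper_width: 45.0
finger_force: 30.0
[642.7160679  183.12163951 144.22145524] -0.14826976049750565
(147, 46) [255. 181.]
(147, -46) [373. 181.]
(72, 46) [258. 271.]
(72, -46) [369. 271.]
```

View pics/w2.png

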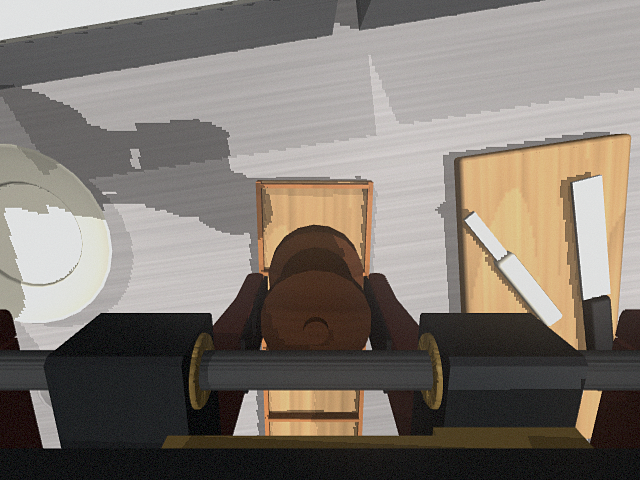

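The view shows the rack's far corners at about (257,182) and (374,181), within 2 px of prediction, so I lower.

```bash
python3 -m handwheel '[30,0,0,10,0, 30,0,0,30,0, 30,0,0,55,0, 30,0,0,75,0, 30,0,0,85,0, 30,0,0,88,0, 30,0,0,89,0, 30,0,0,90,0, 30,0,0,90,0]' 30
python3 -m handwheel '[30,0,0,0.5,0, 30,0,0,1,0, 30,0,0,1.5,0, 30,0,0,1.5,0]' 10
```

```text
time: 7.75
position: [644.4, 184.5, 55.6]
orientation: [-0.0, 0.997, -0.074, 0.001]
force: [-0.4, 1.2, -1.6]
gripper_width: 44.8
finger_force: 30.0
time: 8.15
position: [643.6, 184.4, 53.2]
orientation: [-0.0, 0.997, -0.074, -0.0]
force: [0.5, 0.8, -1.7]
gripper_width: 45.2
finger_force: 10.0
```

```bash
python3 -m handwheel '[30,0,0,0.5,0, 30,0,0,1,0, 30,0,0,1,0]' 10
python3 -m handwheel '[30,0,0,0.5,0, 30,0,0,1,0, 30,0,0,1,0]' 10
```

```text
time: 8.45
position: [643.7, 184.4, 52.5]
orientation: [-0.0, 0.997, -0.074, 0.0]
force: [-0.5, 0.1, 2.2]
gripper_width: 45.2
finger_force: 10.0
time: 8.75
position: [643.9, 184.4, 52.5]
orientation: [-0.0, 0.997, -0.074, 0.0]
force: [-3.5, -0.8, 9.3]
gripper_width: 45.3
finger_force: 10.0
```

```bash
python3 -m handwheel '[50,0,0,-1,0, 60,0,0,-1,0, 87,0,0,-1,0, 87,0,0,-1,0, 87,0,0,-10,0, 87,0,0,-35,0, 87,0,0,-65,0, 87,0,0,-88,0, 87,0,0,-92,0, 87,0,0,-92,0]' 30
python3 -m handwheel '[87,-3,15,0,0, 87,-8,50,0,-2, 87,-16,95,0,-4, 87,-24,143,0,-6, 87,-32,191,0,-8, 87,-40,239,0,-10, 87,-48,287,0,-12, 87,-55,330,0,-14.3, 87,-61,368,0,-14.3, 87,-64,388,0,-14.3, 87,-65,394,0,-14.3, 87,-65,394,0,-14.3]' 30
python3 -m handwheel '[87,0,0,15,0, 87,0,0,45,0, 87,0,0,75,0, 87,0,0,85,0, 87,0,0,85,0]' 30
python3 - <<'E'
from h import *
from plant import arm
import cv2
f=arm.grab_frame("top");cv2.imwrite("pics/t2.png",f["frame"][:,:,::-1])
s=arm.get_state();T=rot(s["orientation"]);print(s["position"],np.arctan2(T[1,0],T[0,0]))
E
```

```text
time: 9.75
position: [644.3, 184.5, 144.2]
orientation: [-0.0, 0.997, -0.074, 0.001]
force: [-0.5, 0.5, -0.2]
gripper_width: 86.9
finger_force: 0.0
time: 10.95
position: [519.9, -196.1, 142.0]
orientation: [-0.001, 0.999, 0.05, -0.001]
force: [-0.8, 0.8, 0.6]
gripper_width: 86.8
finger_force: 0.0
time: 11.45
position: [520.1, -193.9, 56.5]
orientation: [-0.001, 0.999, 0.052, -0.002]
force: [-1.0, 0.2, -1.0]
gripper_width: 86.8
finger_force: 0.0
[ 521.17571346 -194.68793035   57.82703384] 0.10292577423585995
```

View pics/t2.png

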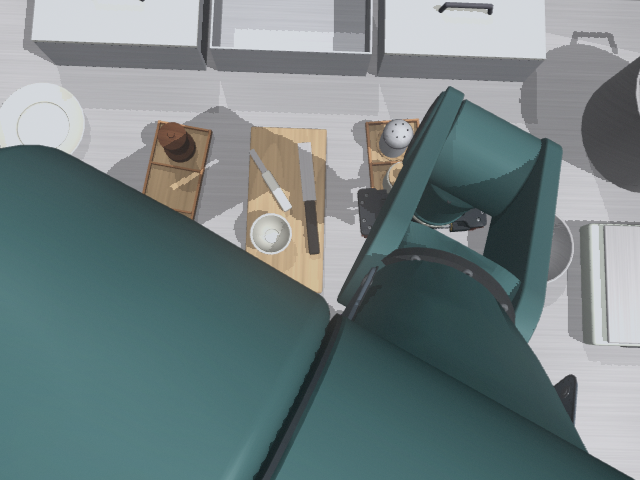

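The mill stands upright in the far left bay (about (178,140)), and the gripper straddles the jar. Next I grip and lift it.

```bash
python3 -m handwheel '[87,0,-1,15,0, 87,0,-1,28,0, 87,0,-1,30,0, 87,0,-1,30,0, 35,0,-1,30,0, 35,0,-1,30,0, 35,0,-1,30,0, 35,0,-1,30,0, 35,0,-1,30,0, 35,0,-1,30,0, 35,0,-1,30,0]' 30
python3 -m handwheel '[35,0,0,0,0, 35,0,0,-3,0, 35,0,0,-12,0, 35,0,0,-35,0, 35,0,0,-65,0, 35,0,0,-90,0, 35,0,0,-97,0, 35,0,0,-97,0, 35,0,0,-97,0]' 30
python3 - <<'E'
from plant import arm
print(arm.get_state()["position"])
E
```

```text
time: 12.6
position: [521.6, -195.1, 28.4]
orientation: [0.0, 0.999, 0.051, 0.0]
force: [-0.1, -2.3, 3.0]
gripper_width: 52.8
finger_force: 30.0
time: 13.5
position: [520.5, -194.3, 124.3]
orientation: [-0.0, 0.999, 0.051, -0.001]
force: [-0.4, 0.8, -1.9]
gripper_width: 52.0
finger_force: 30.0
[ 520.49833887 -194.27407512  124.26568033]
```

```bash
python3 -m handwheel '[35,2,-8,0,0, 35,6,-27,0,1, 35,13,-57,0,2, 35,23,-97,0,4, 35,34,-143,0,6, 35,45,-190,0,8, 35,56,-237,0,9, 35,67,-281,0,11, 35,76,-321,0,12, 35,84,-353,0,13, 35,89,-374,0,14, 35,90.5,-382.5,0,14.3]' 30
python3 -m handwheel '[35,0,0,0,0, 35,0,0,0,0, 35,0,0,0,0]' 30
python3 - <<'E'
from h import *
from plant import arm
s=arm.get_state();T=rot(s["orientation"]);print(s["position"],np.arctan2(T[1,0],T[0,0]))
E
```

```text
time: 14.7
position: [571.5, 197.5, 123.8]
orientation: [-0.0, 0.997, -0.073, -0.001]
force: [-0.9, -0.3, -2.5]
gripper_width: 52.4
finger_force: 30.0
time: 15.0
position: [572.0, 193.7, 124.9]
orientation: [0.0, 0.997, -0.074, -0.0]
force: [0.4, -0.4, -2.0]
gripper_width: 52.6
finger_force: 30.0
[572.04097042 193.66322089 124.87328389] -0.14868032554189112
```

```bash
python3 -m handwheel '[35,0,0,10,0, 35,0,0,30,0, 35,0,0,60,0, 35,0,0,82,0, 35,0,0,92,0, 35,0,0,94,0, 35,0,0,95,0, 35,0,0,95,0]' 30
python3 -m handwheel '[35,0,0,0.5,0, 35,0,0,1,0, 35,0,0,1.5,0, 35,0,0,1.5,0]' 10
```

```text
time: 15.8
position: [573.3, 195.0, 31.1]
orientation: [-0.0, 0.997, -0.074, 0.001]
force: [0.6, 0.3, -0.7]
gripper_width: 52.6
finger_force: 30.0
time: 16.2
position: [572.5, 195.0, 28.9]
orientation: [-0.0, 0.997, -0.074, 0.0]
force: [0.2, 0.3, -2.0]
gripper_width: 52.6
finger_force: 10.0
```

```bash
python3 -m handwheel '[35,0,0,0.5,0, 35,0,0,1,0, 35,0,0,1,0]' 10
```

```text
time: 16.5
position: [572.7, 195.0, 28.4]
orientation: [-0.0, 0.997, -0.074, 0.0]
force: [-1.9, -0.4, 5.3]
gripper_width: 52.8
finger_force: 10.0
```

```bash
python3 -m handwheel '[60,0,0,0,0, 70,0,0,0,0, 87,0,0,0,0, 87,0,0,0,0, 87,0,0,-10,0, 87,0,0,-40,0, 87,0,0,-75,0, 87,0,0,-105,0, 87,0,0,-113,0, 87,0,0,-113,0]' 30
python3 -m handwheel '[87,3,15,0,0, 87,10,50,0,-2, 87,18,92,0,-4, 87,27,136,0,-6, 87,36,180,0,-8, 87,45,225,0,-10, 87,54,270,0,-12, 87,62,311,0,-14.3, 87,69,347,0,-14.3, 87,74,368,0,-14.3, 87,75,374,0,-14.3, 87,75,374,0,-14.3]' 30
python3 -m handwheel '[87,0,0,0,0, 87,0,0,0,0]' 30
python3 - <<'E'
from h import *
from plant import arm
import cv2
f=arm.grab_frame("wrist");cv2.imwrite("pics/w3.png",f["frame"][:,:,::-1])
t=arm.grab_frame("top");cv2.imwrite("pics/t3.png",t["frame"][100:320,100:240,::-1])
s=arm.get_state();T=rot(s["orientation"]);print(s["position"],np.arctan2(T[1,0],T[0,0]))
A=rot(f["attitude"])
for q in([591,-185.5,69],[658,-177.5,80]):
    p=A.T@(np.array(q)-f["eye"]);print((p[:2]/p[2]*f["fx"]+[f["cx"],f["cy"]]).round(0))
E
```

```text
time: 17.5
position: [573.5, 195.2, 142.5]
orientation: [-0.001, 0.997, -0.074, 0.002]
force: [-0.1, 0.5, -0.9]
gripper_width: 86.7
finger_force: 0.0
time: 18.7
position: [590.2, -186.7, 139.0]
orientation: [-0.001, 0.999, 0.05, -0.001]
force: [-0.3, 0.4, -0.5]
gripper_width: 87.1
finger_force: 0.0
time: 18.9
position: [591.1, -184.5, 140.2]
orientation: [-0.0, 0.999, 0.052, -0.001]
force: [0.2, 0.2, -0.3]
gripper_width: 86.9
finger_force: 0.0
[ 591.45547609 -184.68919077  140.61931   ] 0.10346715836461816
[316. 251.]
[315. 145.]
```

View pics/w3.png

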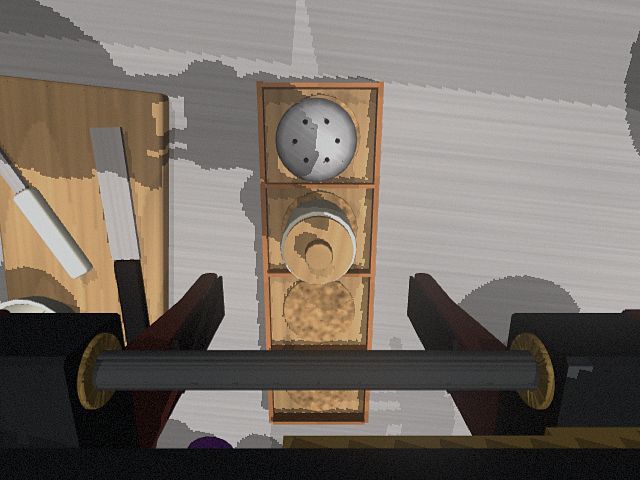

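The crock lid is at (319,247) and the dredger top at (316,140), both within 5 px of prediction. Next is gripping the crock.

```bash
python3 -m handwheel '[87,1,0,20,0, 87,2,0,50,0, 87,2,0,85,0, 87,2,0,108,0, 87,2,0,115,0, 87,2,0,115,0, 35,2,0,115,0, 35,2,0,115,0, 35,2,0,115,0, 35,2,0,115,0, 35,2,0,115,0, 35,2,0,115,0]' 30
python3 -m handwheel '[35,0,0,0,0, 35,0,0,-3,0, 35,0,0,-12,0, 35,0,0,-35,0, 35,0,0,-65,0, 35,0,0,-90,0, 35,0,0,-100,0, 35,0,0,-100,0, 35,0,0,-100,0]' 30
python3 - <<'E'
from plant import arm
print(arm.get_state()["position"])
E
```

```text
time: 20.2
position: [593.9, -186.0, 26.3]
orientation: [0.0, 0.999, 0.051, 0.0]
force: [-0.7, 0.0, 4.7]
gripper_width: 51.4
finger_force: 30.0
time: 21.1
position: [592.8, -185.5, 124.8]
orientation: [-0.0, 0.999, 0.051, -0.001]
force: [0.3, -0.1, -2.8]
gripper_width: 51.5
finger_force: 30.0
[ 592.83759004 -185.51323148  124.82046355]
```

```bash
python3 -m handwheel '[35,-1,-8,0,0, 35,-4,-28,0,1, 35,-8,-60,0,2, 35,-13,-101,0,4, 35,-19,-149,0,6, 35,-26,-198,0,8, 35,-32,-247,0,9, 35,-38,-293,0,11, 35,-43,-334,0,12, 35,-48,-367,0,13, 35,-51,-390,0,14, 35,-52,-398.5,0,14.3]' 30
python3 -m handwheel '[35,0,0,0,0, 35,0,0,0,0, 35,0,0,0,0]' 30
python3 - <<'E'
from h import *
from plant import arm
s=arm.get_state();T=rot(s["orientation"]);print(s["position"],np.arctan2(T[1,0],T[0,0]))
E
```

```text
time: 22.3
position: [499.2, 207.4, 124.5]
orientation: [0.0, 0.997, -0.073, -0.001]
force: [0.7, -0.4, -2.9]
gripper_width: 51.9
finger_force: 30.0
time: 22.6
position: [501.5, 204.2, 125.4]
orientation: [0.0, 0.997, -0.074, -0.0]
force: [-0.4, 0.3, -1.8]
gripper_width: 51.5
finger_force: 30.0
[501.50751685 204.15502662 125.43291471] -0.14875851066629098
```

```bash
python3 -m handwheel '[35,0,0,10,0, 35,0,0,30,0, 35,0,0,60,0, 35,0,0,84,0, 35,0,0,94,0, 35,0,0,97,0, 35,0,0,98,0, 35,0,0,98,0]' 30
python3 -m handwheel '[35,0,0,0.5,0, 35,0,0,1,0, 35,0,0,1.5,0, 35,0,0,1.5,0]' 10
```

```text
time: 23.4
position: [502.2, 205.5, 28.5]
orientation: [-0.0, 0.997, -0.074, 0.001]
force: [-0.1, 0.2, -1.6]
gripper_width: 51.5
finger_force: 30.0
time: 23.8
position: [501.4, 205.4, 26.4]
orientation: [-0.0, 0.997, -0.074, 0.0]
force: [-0.1, 0.5, -2.6]
gripper_width: 51.5
finger_force: 10.0
```

```bash
python3 -m handwheel '[35,0,0,0.5,0, 35,0,0,1,0, 35,0,0,1,0]' 10
```

```text
time: 24.1
position: [501.4, 205.4, 26.2]
orientation: [-0.0, 0.997, -0.074, 0.0]
force: [-2.7, 0.1, 8.9]
gripper_width: 51.8
finger_force: 10.0
```

```bash
python3 -m handwheel '[60,0,0,0,0, 70,0,0,0,0, 87,0,0,0,0, 87,0,0,0,0, 87,0,0,-10,0, 87,0,0,-40,0, 87,0,0,-75,0, 87,0,0,-107,0, 87,0,0,-116,0, 87,0,0,-116,0]' 30
python3 -m handwheel '[87,9,15,0,0, 87,28,47,0,-2, 87,52,87,0,-4, 87,78,130,0,-6, 87,104,173,0,-8, 87,130,216,0,-10, 87,155,259,0,-12, 87,178,297,0,-14.3, 87,198,330,0,-14.3, 87,210,350,0,-14.3, 87,213,356,0,-14.3, 87,213,356,0,-14.3]' 30
python3 -m handwheel '[87,0,0,0,0, 87,0,0,0,0]' 30
python3 - <<'E'
from h import *
from plant import arm
import cv2
f=arm.grab_frame("wrist");cv2.imwrite("pics/w4.png",f["frame"][:,:,::-1])
s=arm.get_state();T=rot(s["orientation"]);print(s["position"],np.arctan2(T[1,0],T[0,0]))
A=rot(f["attitude"])
for q in([660,-178,80],):
    p=A.T@(np.array(q)-f["eye"]);print((p[:2]/p[2]*f["fx"]+[f["cx"],f["cy"]]).round(0))
E
```

```text
time: 25.1
position: [502.5, 205.7, 143.1]
orientation: [-0.001, 0.997, -0.074, 0.002]
force: [-0.2, 0.7, -0.6]
gripper_width: 86.4
finger_force: 0.0
time: 26.3
position: [658.6, -178.3, 139.3]
orientation: [-0.001, 0.999, 0.05, -0.001]
force: [0.4, 0.7, 0.3]
gripper_width: 86.6
finger_force: 0.0
time: 26.5
position: [658.7, -176.3, 140.7]
orientation: [-0.001, 0.999, 0.052, -0.001]
force: [0.0, -1.2, -0.3]
gripper_width: 86.8
finger_force: 0.0
[ 659.01866743 -176.46986124  141.05913989] 0.10335922589840628
[318. 254.]
```

View pics/w4.png

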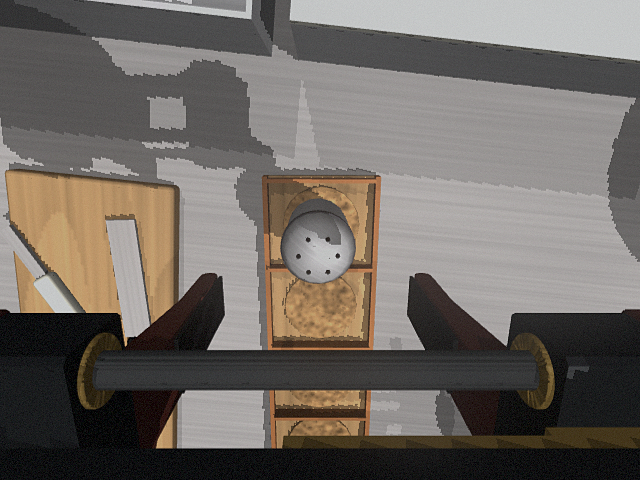

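The dredger top is at (318,247), about 4 mm farther than predicted and consistent with its bay centre. I correct for that and grip.

```bash
python3 -m handwheel '[87,2,0,20,0, 87,4,0,50,0, 87,4,0,85,0, 87,4,0,108,0, 87,4,0,115,0, 87,4,0,115,0, 35,4,0,115,0, 35,4,0,115,0, 35,4,0,115,0, 35,4,0,115,0, 35,4,0,115,0, 35,4,0,115,0]' 30
python3 -m handwheel '[35,0,0,0,0, 35,0,0,-3,0, 35,0,0,-12,0, 35,0,0,-35,0, 35,0,0,-65,0, 35,0,0,-90,0, 35,0,0,-102,0, 35,0,0,-102,0, 35,0,0,-102,0]' 30
python3 - <<'E'
from plant import arm
print(arm.get_state()["position"])
E
```

```text
time: 27.75
position: [663.7, -177.7, 26.6]
orientation: [-0.0, 0.999, 0.051, 0.0]
force: [-0.7, 0.6, 3.2]
gripper_width: 47.6
finger_force: 30.0
time: 28.65
position: [662.9, -177.5, 127.3]
orientation: [-0.0, 0.999, 0.051, -0.001]
force: [-0.5, 0.9, -3.0]
gripper_width: 47.7
finger_force: 30.0
[ 662.91895557 -177.51050298  127.33293947]
```

```bash
python3 -m handwheel '[35,-4,-9,0,0, 35,-14,-30,0,1, 35,-29,-63,0,2, 35,-49,-105,0,4, 35,-71,-153,0,6, 35,-94,-203,0,8, 35,-117,-253,0,9, 35,-139,-301,0,11, 35,-160,-345,0,12, 35,-176,-381,0,13, 35,-187,-405,0,14, 35,-192,-415,0,14.3]' 30
python3 -m handwheel '[35,0,0,0,0, 35,0,0,0,0, 35,0,0,0,0]' 30
python3 - <<'E'
from h import *
from plant import arm
s=arm.get_state();T=rot(s["orientation"]);print(s["position"],np.arctan2(T[1,0],T[0,0]))
E
```

```text
time: 29.85
position: [426.7, 217.5, 127.1]
orientation: [0.0, 0.997, -0.072, -0.002]
force: [0.7, -0.6, -2.9]
gripper_width: 47.6
finger_force: 30.0
time: 30.15
position: [431.2, 214.5, 128.0]
orientation: [0.0, 0.997, -0.074, 0.0]
force: [0.9, 0.1, -1.8]
gripper_width: 47.6
finger_force: 30.0
[431.16498037 214.54738549 127.98078479] -0.14878701043779952
```

```bash
python3 -m handwheel '[35,0,0,10,0, 35,0,0,30,0, 35,0,0,60,0, 35,0,0,85,0, 35,0,0,96,0, 35,0,0,99,0, 35,0,0,100,0, 35,0,0,100,0]' 30
python3 -m handwheel '[35,0,0,0.5,0, 35,0,0,1,0, 35,0,0,1.5,0, 35,0,0,1.5,0]' 10
```

```text
time: 30.95
position: [431.2, 215.7, 28.8]
orientation: [-0.0, 0.997, -0.074, 0.001]
force: [-0.2, -0.7, -2.1]
gripper_width: 47.8
finger_force: 30.0
time: 31.35
position: [430.5, 215.7, 26.9]
orientation: [-0.0, 0.997, -0.074, 0.0]
force: [-0.1, 0.1, -2.5]
gripper_width: 47.9
finger_force: 10.0
```

```bash
python3 -m handwheel '[35,0,0,0.5,0, 35,0,0,1,0, 35,0,0,1,0]' 10
```

```text
time: 31.65
position: [430.5, 215.7, 26.5]
orientation: [-0.0, 0.997, -0.074, 0.0]
force: [-2.6, -1.2, 10.3]
gripper_width: 48.3
finger_force: 10.0
```

```bash
python3 -m handwheel '[60,0,0,0,0, 70,0,0,0,0, 87,0,0,0,0, 87,0,0,0,0, 87,0,0,-10,0, 87,0,0,-40,0, 87,0,0,-80,0, 87,0,0,-120,0, 87,0,0,-150,0, 87,0,0,-160,0, 87,0,0,-160,0]' 30
python3 -m handwheel '[87,0,15,0,0, 87,0,50,0,0, 87,0,95,0,0, 87,0,140,0,0, 87,0,185,0,0, 87,0,230,0,0, 87,0,275,0,0, 87,0,320,0,0, 87,0,355,0,0, 87,0,370,0,0, 87,0,370,0,0, 87,0,370,0,0]' 30
python3 - <<'E'
from plant import arm
import cv2
a=arm.grab_frame("top")["frame"][100:320,100:340,::-1];b=arm.grab_frame("side")["frame"][220:420,150:410,::-1]
cv2.imwrite("pics/end.png",cv2.hconcat([cv2.resize(a,(400,367)),cv2.resize(b,(400,367))]))
E
```

```text
time: 32.75
position: [431.3, 215.9, 187.2]
orientation: [-0.001, 0.997, -0.074, 0.002]
force: [-0.2, -0.4, -0.3]
gripper_width: 86.9
finger_force: 0.0
time: 33.95
position: [374.2, -149.8, 184.2]
orientation: [-0.001, 0.997, -0.075, -0.002]
force: [-0.4, -0.2, -0.7]
gripper_width: 87.3
finger_force: 0.0
```

View pics/end.png

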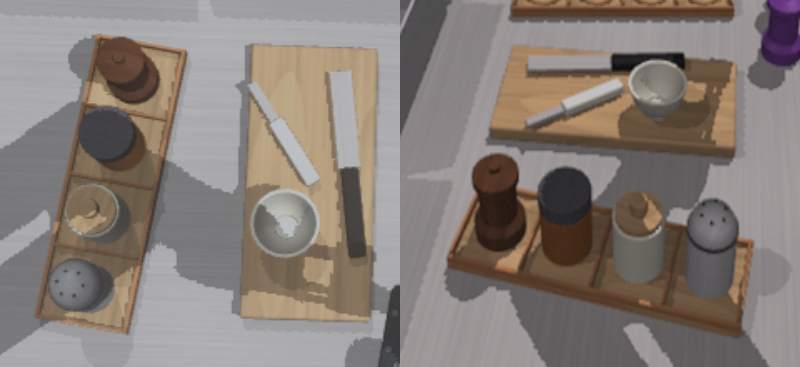

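All four pots stand upright, one to a bay. From the far end they read mill, jar, crock, dredger, at (128,70), (110,140), (95,212) and (80,285) in the top-view half.

```bash
python3 -c "from plant import arm; print(arm.sign_off())"
```

```text
the job is handed in; nothing more can be done
None
```

I moved all four pots to the empty rack in reverse order (mill, jar, crock, dredger from the far end), upright and one to a bay, and handed the job in at about 34 s; no verdict came back.

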